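# Rank the look-alike weight pots by feel

## Robot

A 7-joint arm with a two-finger parallel gripper is mounted at the origin on the work surface; the furniture and walls round the work are solid. World frame = base frame: x ahead of the robot, y to its left, z up, the work surface at z = 0. Lengths are in m, angles in rad, forces in N, time in s.
With the tool pointing down it reaches from about 0.425 to 0.875 m from the base axis. Payload 4.7 kg.
Tool frame: the origin (TCP) lies at the very end of the fingers, on their centre line; the grasp point (between the pads) lies 19 mm behind it; z points along the fingers, y is the line along which they close (so a half turn about z gives the same grasp; the last joint's range is limited). The gripper opens to 87 mm and grips with 3 to 60 N. Pads are 19 mm wide; open, the fingers measure 117 mm over their backs; the gripper's body (75 mm by 190 mm) begins 51 mm behind the grasp point.
Start: joints at [-1.181, 0.321, -0.07, 1.45, 0.023, 1.371, -0.057], TCP at [0.239, 0.605, 0.223] pointing down, gripper open.
Joint ranges: [-2.86, 2.86], [-0.3, 2.09], [-1.38, 1.24], [0.06, 2.45], [-1.56, 4.7], [0.09, 2.05], [-2.69, 2.69]. Speed limits (rad/s): [2.57, 2.57, 3.14, 3.14, 3.14, 3.14, 3.14].

## Interface

Orientations are given as a rotation vector (axis times angle).
In Python, from bench import ctrl, vision gives the robot as it stands.
- The arm moves only by the tool jog_arm, never from a script. Its argument "increments" is a list of rows, each an object of numbers: "tx", "ty", "tz": the shift along the tool's x, y, z in mm; "wx", "wy", "wz": the turn, a rotation vector about the tool's x, y, z in rad; "gripper": the opening, from 0 (shut) to 1 (fully open). In form: [{"tx": .., "ty": .., "tz": .., "wx": .., "wy": .., "wz": .., "gripper": ..}, ...]. A call has exactly 5 rows; each row is the pose to reach, as a shift and turn from the pose commanded when the call began, along the tool's axes at that moment; what a row does not reach only later rows make up. A row lasts 1/12 s, in which the tool goes at most 41.7 mm and 7.16 degrees, less where a joint would pass 70% of its speed; a pose out of reach is approached as far as the arm can. A call with a gripper value outside its range is refused whole. The fingers move at their own pace and stop on an object; "grip_force" is the grip in N (left out, the last holds). Time passes only in rows, so rows that repeat a pose let the fingers close, or fill a call up. It gives the time, the measured TCP pose, the force, the opening and the grip force at its end, in the units of the state.
- ctrl.get_state(): the state, without advancing time (a new reading comes with each control period).
- vision.get_image(name): name is "side" or "top" or "wrist"; returns a dict with "color" (400x640x3 uint8, blue, green, red), "fx", "fy", "cx", "cy" (pixels), "extrinsics" (4x4, takes a point from world to camera coordinates). Camera axes: x right, y down, z forward; pixel columns grow to the right and rows downward; lengths in m; the calibration is good to about 2 mm. A picture is of the moment at which its call begins. There is no depth.
- ctrl.close_job(): hands the job in; it is judged then, once.
Trained networks look in the newest picture that a camera, given by its name, has taken for a name from the list of things; names that differ only in an ending like _2 or _b are one class to them, and where a whole thing is asked for, a point or a joint stands for the part that bears it (a point fixed in the world has none). Each returns a list of dicts, best first, with "conf" (0 to 1); they miss things now and then, are a little off and sometimes report something else, mostly with a low value. They report only what shows in the picture. A call takes as long as a camera call.
- vision.spot_in(camera, thing): "bbox" ([left, top, right, bottom] in pixels, round what is visible of it).
The state is a dict: "time": time; "joint_positions": joint angles; "qd": joint speeds; "joint_torque": joint torques, N m; "position": TCP position; "tool_rot": TCP orientation; "ft_force": force on the tool from outside, world axes, zero at the start; "torque": the same for the moment, N m; "grip_width": opening from 0.0 (shut) to 1.0 (fully open); "grip_force": force on a finger pad.
Only numpy, scipy, OpenCV 4.12 (cv2) and the standard library are available. Lean on these libraries where they do the work, as an engineer would, in place of code of your own. Each camera call takes 0.05 s, during which the arm holds its last target. There are 200 camera calls.

## Task

The three look-alike white pots hold check weights for the balance: one light, one middling, one heavy. Feel which is which by lifting them, and stand each upright, fully down in its coloured dish in the rack: the lightest in the green dish, the middle one in the yellow, the heaviest in the red. Set them down without dropping them, keep them upright, and leave the beaker, the flask and the brown bottle alone.

Things in the scene. Friction and masses are not known exactly. Their poses are not given: they have to be found in the camera images.
- pot_a: white round pot a of three that look alike: lid 53 mm in diameter, 20 to 29 mm above the underside; body below 49 mm; grip it across the lid. Closed for good, with a hidden loose weight inside. The three weigh about 60, 175 and 330 g in all (within 12 percent); which is which cannot be seen and changes every time. Origin: centre of the underside, z up
- pot_b: white round pot b of three that look alike: lid 53 mm in diameter, 20 to 29 mm above the underside; body below 49 mm; grip it across the lid. Closed for good, with a hidden loose weight inside. The three weigh about 60, 175 and 330 g in all (within 12 percent); which is which cannot be seen and changes every time. Origin: centre of the underside, z up
- pot_c: white round pot c of three that look alike: lid 53 mm in diameter, 20 to 29 mm above the underside; body below 49 mm; grip it across the lid. Closed for good, with a hidden loose weight inside. The three weigh about 60, 175 and 330 g in all (within 12 percent); which is which cannot be seen and changes every time. Origin: centre of the underside, z up
- seat_green: green plastic dish for the lightest pot, fixed in the rack: outside diameter 74 mm, inside 62 mm, rim 8 mm high; its flat floor, where the pot stands, is 3 mm above the origin and 9 mm above the worktop. Origin: centre of the dish's underside, z up. Which colour is in which of the rack's three places varies
- seat_yellow: yellow plastic dish for the middle pot, fixed in the rack: outside diameter 74 mm, inside 62 mm, rim 8 mm high; its flat floor, where the pot stands, is 3 mm above the origin and 9 mm above the worktop. Origin: centre of the dish's underside, z up. Which colour is in which of the rack's three places varies
- seat_red: red plastic dish for the heaviest pot, fixed in the rack: outside diameter 74 mm, inside 62 mm, rim 8 mm high; its flat floor, where the pot stands, is 3 mm above the origin and 9 mm above the worktop. Origin: centre of the dish's underside, z up. Which colour is in which of the rack's three places varies
- rack: fixed aluminium rack plate, 245 x 92 mm, 6 mm high, that carries the three coloured dishes in a row, 77 mm between centres, the middle one at the plate's centre. Origin: centre of its underside; its x axis runs along the row, z up
- pc_tower: black computer case, fixed furniture and an obstacle: about 390 mm along y, 190 mm along x, 405 mm high, turned by about 8 degrees; its near right corner stands about 0.07 m nearer the robot in x and 0.2 m farther right in y than this origin (underside, about its centre). Keep the hand and wrist clear of it
- flask: clear volumetric flask with a long neck, 62 mm diameter, 188 mm high; bystander, loose, upright, not to be disturbed; origin: centre of the underside
- beaker: translucent beaker, 65 mm diameter, 78 mm high; bystander, loose, upright, not to be disturbed; origin: centre of the underside
- brown_bottle: brown reagent bottle with a blue cap, 66 mm diameter, 165 mm high; bystander, loose, upright, not to be disturbed; origin: centre of the underside

How it is judged:
By the outcome, as a careful person would: the job done as asked, in the order asked, and still so for the second after the job is handed in, with the robot touching nothing.
It also fails if it takes over 72 s, if anything falls off the work surface, if the arm or the gripper's body presses on something with over 40 N, if the wrist force passes 120 N, or if a joint passes its speed limit or range.

## Working session

There is one attempt and no reset: what is moved stays moved. The work goes in short steps, Python scripts to look and compute and a tool call to move; the robot and the scene stay as the last step left them, time stands still between calls to the robot, and variables do not carry over. Pictures are saved under pics/ and viewed, at most 10 in all, crops included, and the job is handed in when it is done.

Besides the shell and the picture viewer there is one more tool, called after "Call:" as a command line: name --argument value ..., lists and objects as JSON in quotes. jog_arm: Moves the arm, as the interface text tells. Its arguments: {"type":"object","properties":{"increments":{"type":"array"},"grip_force":{"type":"number"}},"required":["increments"]}

```bash
mkdir -p pics; python3 - <<'E'
from bench import ctrl, vision
import cv2,numpy as np
s=ctrl.get_state()
for k in("time","position","tool_rot","ft_force","grip_width","joint_positions"):print(k,np.round(s[k],4))
for c in("side","top"):
    im=vision.get_image(c);cv2.imwrite(f"pics/{c}0.png",im["color"])
    print(c,im["fx"],im["cx"],im["cy"],np.round(im["extrinsics"],3).tolist())
    for t in("pot_a","seat_green","seat_yellow","seat_red","beaker","flask","brown_bottle","pc_tower"):
        print(t,[(np.round(d["bbox"]).tolist(),round(d["conf"],2)) for d in vision.spot_in(c,t)][:5])
E
```

```text
time 0.0
position [0.2384 0.6041 0.2214]
tool_rot [-0.5867 -3.0861  0.0031]
ft_force [-0.5386  0.4676 -0.1969]
grip_width 1.0017
joint_positions [-1.1809  0.3218 -0.0701  1.4517  0.0226  1.3708 -0.0569]
side 423.5463333902157 324.5449206169987 197.02566303218939 [[0.995, 0.101, -0.007, -0.598], [0.086, -0.882, -0.463, -0.003], [-0.053, 0.46, -0.886, 1.154], [0.0, 0.0, 0.0, 1.0]]
pot_a [([266.0, 180.0, 285.0, 204.0], 0.87), ([252.0, 210.0, 268.0, 234.0], 0.86), ([267.0, 155.0, 286.0, 173.0], 0.72), ([231.0, 249.0, 263.0, 281.0], 0.32)]
seat_green [([230.0, 250.0, 263.0, 281.0], 0.97)]
seat_yellow [([262.0, 258.0, 291.0, 288.0], 0.56)]
seat_red [([291.0, 268.0, 320.0, 297.0], 0.8)]
beaker [([363.0, 276.0, 398.0, 317.0], 0.89)]
flask [([286.0, 76.0, 309.0, 135.0], 0.71), ([368.0, 278.0, 402.0, 312.0], 0.23)]
brown_bottle []
pc_tower []
top 373.77262365719736 321.1799591884325 190.53598835805892 [[0.014, -1.0, 0.014, 0.03], [-0.993, -0.016, -0.117, 0.592], [0.117, -0.012, -0.993, 0.846], [0.0, 0.0, 0.0, 1.0]]
pot_a [([341.0, 242.0, 367.0, 266.0], 0.98), ([267.0, 238.0, 288.0, 262.0], 0.8), ([307.0, 235.0, 328.0, 256.0], 0.75), ([396.0, 216.0, 426.0, 244.0], 0.57), ([382.0, 94.0, 411.0, 139.0], 0.33)]
seat_green [([388.0, 248.0, 420.0, 280.0], 0.96)]
seat_yellow [([401.0, 186.0, 428.0, 214.0], 0.72), ([393.0, 215.0, 425.0, 246.0], 0.7)]
seat_red [([401.0, 184.0, 428.0, 215.0], 0.79)]
beaker [([410.0, 104.0, 446.0, 136.0], 0.94)]
flask [([185.0, 216.0, 225.0, 244.0], 0.62)]
brown_bottle [([385.0, 94.0, 410.0, 140.0], 0.65)]
pc_tower []
```

View pics/side0.png

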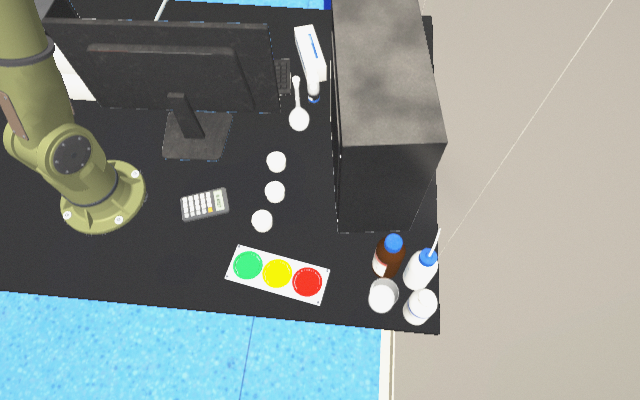

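View pics/top0.png

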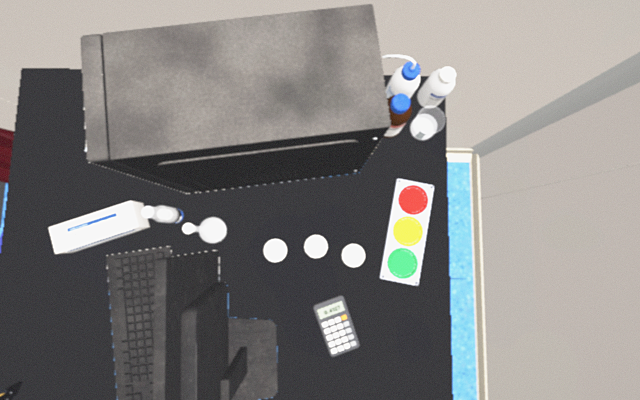

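The pictures show three white pots (side: 276,162 / 275,192 / 262,221; top: 275,251 / 316,246 / 353,256). The rack has the green, yellow and red dishes (top: 403,263 / 408,231 / 413,199). The monitor and flask stand at the far left, with the tower and the bottles on the right.

```bash
cat > h.py <<'E'
from bench import ctrl, vision
import cv2,numpy as np
from scipy.spatial.transform import Rotation as R
def ray(im,u,v,z):
    E=im["extrinsics"];Rm,t=E[:3,:3],E[:3,3]
    o=-Rm.T@t;d=Rm.T@np.array([(u-im["cx"])/im["fx"],(v-im["cy"])/im["fy"],1])
    return (o+d*(z-o[2])/d[2])
def blobs(c,kind,roi=None,amin=120,amax=2000):
    h,s,v=cv2.split(cv2.cvtColor(c,cv2.COLOR_BGR2HSV))
    m={"white":(v>170)&(s<50),"green":(h>40)&(h<85)&(s>100)&(v>120),"yellow":(h>22)&(h<35)&(s>100)&(v>120),"red":((h<8)|(h>172))&(s>120)&(v>120)}[kind].astype(np.uint8)
    n,l,st,ce=cv2.connectedComponentsWithStats(m)
    return [(ce[i].round(1),st[i].tolist()) for i in range(1,n) if amin<st[i][4]<amax and (roi is None or (roi[0]<ce[i][0]<roi[2] and roi[1]<ce[i][1]<roi[3]))]
def state():
    s=ctrl.get_state();r=R.from_rotvec(s["tool_rot"]).as_matrix()
    return s,r
E
python3 - <<'E'
from h import *
rois={"side":(225,145,330,300),"top":(250,180,440,285)}
for c in rois:
    im=vision.get_image(c)
    for k,z in(("white",.027),("green",.012),("yellow",.012),("red",.012)):
        for ce,st in blobs(im["color"],k,rois[c]): print(c,k,ce,st,ray(im,*ce,z).round(4))
    E=im["extrinsics"];print((-E[:3,:3].T@E[:3,3]).round(3))
    if c=="top":
        for u,v in((90,160),(187,193),(384,138),(376,5)):print("tower top",ray(im,u,v,.405).round(3) if v!=193 else ray(im,u,v,0).round(3))
        for u,v in((108,250),(218,250),(228,283),(277,322),(277,390),(225,318)):print("monitor",ray(im,u,v,0).round(3),ray(im,u,v,.35).round(3))
    else:
        for u,v in((110,20),(270,25),(280,112),(100,95)):print("monitor s",ray(im,u,v,.1).round(3),ray(im,u,v,.35).round(3))
s,r=state();print(r.round(3))
E
```

```text
side white [276.  161.2] [266, 151, 20, 22, 336] [0.4527 0.1381 0.027 ]
side white [274.5 191.3] [265, 181, 20, 22, 357] [0.4632 0.0442 0.027 ]
side white [261.6 220.4] [251, 210, 21, 22, 374] [ 0.4434 -0.0429  0.027 ]
side white [278.1 275.7] [225, 244, 105, 62, 1642] [ 0.5076 -0.1832  0.027 ]
side green [247.3 264.8] [233, 251, 30, 28, 627] [ 0.4253 -0.1588  0.012 ]
side yellow [276.8 273.1] [262, 259, 30, 29, 659] [ 0.5012 -0.1726  0.012 ]
side red [306.9 281.6] [292, 268, 30, 28, 646] [ 0.5771 -0.1865  0.012 ]
[ 0.656 -0.474  1.016]
monitor s [-0.132  0.561  0.1  ] [0.083 0.279 0.35 ]
monitor s [0.373 0.585 0.1  ] [0.45  0.296 0.35 ]
monitor s [0.454 0.251 0.1  ] [0.509 0.053 0.35 ]
monitor s [-0.058  0.263  0.1  ] [0.137 0.062 0.35 ]
top white [406.3 232.1] [380, 178, 54, 108, 1939] [ 0.4974 -0.1626  0.027 ]
top white [315.5 246.1] [304, 234, 24, 25, 457] [0.4619 0.0504 0.027 ]
top white [274.8 250. ] [263, 238, 25, 25, 461] [0.4516 0.145  0.027 ]
top white [353.1 255.1] [341, 243, 25, 25, 458] [ 0.4423 -0.0376  0.027 ]
top green [402.  262.9] [388, 248, 29, 30, 671] [ 0.4248 -0.1551  0.012 ]
top yellow [407.4 230.9] [394, 217, 28, 29, 641] [ 0.5004 -0.1689  0.012 ]
top red [412.7 199.6] [399, 186, 28, 28, 623] [ 0.5758 -0.1828  0.012 ]
[0.489 0.05  0.909]
tower top [0.585 0.358 0.405]
tower top [0.585 0.365 0.   ]
tower top [ 0.623 -0.042  0.405]
tower top [ 0.819 -0.032  0.405]
monitor [0.445 0.545 0.   ] [0.462 0.354 0.35 ]
monitor [0.449 0.284 0.   ] [0.464 0.194 0.35 ]
monitor [0.372 0.256 0.   ] [0.417 0.177 0.35 ]
monitor [0.284 0.138 0.   ] [0.362 0.104 0.35 ]
monitor [0.132 0.134 0.   ] [0.27  0.101 0.35 ]
monitor [0.291 0.26  0.   ] [0.367 0.179 0.35 ]
[[-0.93   0.367  0.   ]
 [ 0.367  0.93   0.   ]
 [ 0.     0.    -1.   ]]
```

Call:
jog_arm --increments '[{"tz":-40},{"tz":-80},{"tz":-120},{"tz":-160},{"tz":-200}]'

```text
validation failed for argument at $.in...
```

Call:
jog_arm --increments '[{"tz":-30,"wz":0.115},{"tz":-60,"wz":0.23},{"tz":-80,"wz":0.345},{"tz":-80,"wz":0.46},{"tz":-80,"wz":0.585}]'

```text
validation failed for argument at $.in...
```

```bash
cat >> h.py <<'E'
def to(*pts):
    s,r=state();p=np.array(s["position"]);print("pos",p.round(4),"yaw_y",np.degrees(np.arctan2(r[1,1],r[0,1])).round(1),"tilt",r[2].round(3),"F",np.round(s["ft_force"],2),"w",round(s["grip_width"],3),"t",s["time"])
    for q in pts: print(q,"->",(r.T@(np.array(q)-p)*1000).round(1)); p=np.array(q)
E
python3 -c "
from h import *
to((.42,.27,.5),(.46,.0,.5),(.445,-.04,.2))
print(np.round(ctrl.get_state()['joint_positions'],3))"
```

```text
pos [0.2386 0.6047 0.2226] yaw_y 68.5 tilt [ 0.  0. -1.] F [-0.1  -0.21 -0.3 ] w 1.002 t 1.0
(0.42, 0.27, 0.5) -> [-291.6 -244.7 -277.4]
(0.46, 0.0, 0.5) -> [-136.3 -236.5   -0. ]
(0.445, -0.04, 0.2) -> [ -0.7 -42.7 300. ]
[-1.181  0.321 -0.07   1.451  0.023  1.371 -0.057]
```

Call:
jog_arm --increments '[{"tx":0,"ty":0,"tz":-40,"wx":0,"wy":0,"wz":0,"gripper":1},{"tx":0,"ty":0,"tz":-80,"wx":0,"wy":0,"wz":0,"gripper":1},{"tx":0,"ty":0,"tz":-120,"wx":0,"wy":0,"wz":0,"gripper":1},{"tx":0,"ty":0,"tz":-160,"wx":0,"wy":0,"wz":0,"gripper":1},{"tx":0,"ty":0,"tz":-200,"wx":0,"wy":0,"wz":0,"gripper":1}]'

```text
time: 1.42
position: [0.2384, 0.6042, 0.4249]
tool_rot: [0.587, 3.086, 0.001]
ft_force: [0.4, 1.1, -0.9]
grip_width: 1.003
grip_force: 0.0
```

Call:
jog_arm --increments '[{"tx":0,"ty":0,"tz":-40,"wx":0,"wy":0,"wz":0.115,"gripper":1},{"tx":0,"ty":0,"tz":-80,"wx":0,"wy":0,"wz":0.23,"gripper":1},{"tx":0,"ty":0,"tz":-80,"wx":0,"wy":0,"wz":0.345,"gripper":1},{"tx":0,"ty":0,"tz":-80,"wx":0,"wy":0,"wz":0.46,"gripper":1},{"tx":0,"ty":0,"tz":-80,"wx":0,"wy":0,"wz":0.585,"gripper":1}]'

```text
time: 1.83
position: [0.2386, 0.605, 0.5036]
tool_rot: [-1.46, -2.782, -0.003]
ft_force: [-0.5, 0.8, -1.2]
grip_width: 0.998
grip_force: 0.0
```

```bash
python3 -c "
from h import *
to((.42,.27,.5),(.46,.0,.5),(.445,-.04,.2))
print(np.round(ctrl.get_state()['joint_positions'],3))"
```

```text
pos [0.2386 0.605  0.5036] yaw_y 34.6 tilt [ 0.001  0.002 -1.   ] F [-0.52  0.77 -1.18] w 0.998 t 1.8333
(0.42, 0.27, 0.5) -> [-378.7  -41.1    3.1]
(0.46, 0.0, 0.5) -> [-244.9 -120.5   -0.5]
(0.445, -0.04, 0.2) -> [-24.8 -35.6 299.9]
[-1.249  0.375  0.023  0.822 -0.009  1.942 -0.627]
```

Call:
jog_arm --increments '[{"tx":-40,"ty":0,"tz":0,"wx":0,"wy":0,"wz":0,"gripper":1},{"tx":-80,"ty":0,"tz":0,"wx":0,"wy":0,"wz":0,"gripper":1},{"tx":-120,"ty":-5,"tz":0,"wx":0,"wy":0,"wz":0,"gripper":1},{"tx":-160,"ty":-10,"tz":0,"wx":0,"wy":0,"wz":0,"gripper":1},{"tx":-200,"ty":-15,"tz":0,"wx":0,"wy":0,"wz":0,"gripper":1}]'

```text
time: 2.25
position: [0.3415, 0.4302, 0.5026]
tool_rot: [1.452, 2.786, 0.001]
ft_force: [1.1, 0.2, 0.4]
grip_width: 0.996
grip_force: 0.0
```

Call:
jog_arm --increments '[{"tx":-40,"ty":-5,"tz":0,"wx":0,"wy":0,"wz":0,"gripper":1},{"tx":-80,"ty":-10,"tz":0,"wx":0,"wy":0,"wz":0,"gripper":1},{"tx":-120,"ty":-15,"tz":0,"wx":0,"wy":0,"wz":0,"gripper":1},{"tx":-160,"ty":-20,"tz":0,"wx":0,"wy":0,"wz":0,"gripper":1},{"tx":-200,"ty":-30,"tz":0,"wx":0,"wy":0,"wz":0,"gripper":1}]'

```text
time: 2.67
position: [0.4316, 0.2492, 0.5024]
tool_rot: [1.452, 2.786, 0.001]
ft_force: [1.3, -0.6, -0.1]
grip_width: 0.998
grip_force: 0.0
```

```bash
python3 -c "
from h import *
to((.46,.05,.46),(.445,-.04,.2))
print(np.round(ctrl.get_state()['joint_positions'],3))"
```

```text
pos [0.4316 0.2492 0.5024] yaw_y 35.0 tilt [ 0.  0. -1.] F [ 1.31 -0.56 -0.13] w 0.998 t 2.6667
(0.46, 0.05, 0.46) -> [-179.5  -90.9   42.4]
(0.445, -0.04, 0.2) -> [-65.2 -64.  260. ]
[-0.833  0.009  0.26   1.257 -0.003  1.875  0.036]
```

Call:
jog_arm --increments '[{"tx":-36,"ty":-18,"tz":0,"wx":0,"wy":0,"wz":0,"gripper":1},{"tx":-72,"ty":-36,"tz":0,"wx":0,"wy":0,"wz":0,"gripper":1},{"tx":-108,"ty":-54,"tz":0,"wx":0,"wy":0,"wz":0,"gripper":1},{"tx":-144,"ty":-72,"tz":10,"wx":0,"wy":0,"wz":0,"gripper":1},{"tx":-180,"ty":-90,"tz":20,"wx":0,"wy":0,"wz":0,"gripper":1}]'

```text
time: 3.08
position: [0.4603, 0.0497, 0.4831]
tool_rot: [1.451, 2.785, 0.003]
ft_force: [0.7, 0.4, -0.1]
grip_width: 0.999
grip_force: 0.0
```

Call:
jog_arm --increments '[{"tx":-20,"ty":-20,"tz":30,"wx":0,"wy":0,"wz":0,"gripper":1},{"tx":-40,"ty":-40,"tz":60,"wx":0,"wy":0,"wz":0,"gripper":1},{"tx":-60,"ty":-55,"tz":90,"wx":0,"wy":0,"wz":0,"gripper":1},{"tx":-65,"ty":-64,"tz":130,"wx":0,"wy":0,"wz":0,"gripper":1},{"tx":-65,"ty":-64,"tz":170,"wx":0,"wy":0,"wz":0,"gripper":1}]'

```text
time: 3.5
position: [0.4446, -0.0415, 0.312]
tool_rot: [1.459, 2.78, 0.004]
ft_force: [1.1, 0.2, -0.6]
grip_width: 1.0
grip_force: 0.0
```

Call:
jog_arm --increments '[{"tx":0,"ty":0,"tz":40,"wx":0,"wy":0,"wz":0,"gripper":1},{"tx":0,"ty":0,"tz":80,"wx":0,"wy":0,"wz":0,"gripper":1},{"tx":0,"ty":0,"tz":120,"wx":0,"wy":0,"wz":0,"gripper":1},{"tx":0,"ty":0,"tz":140,"wx":0,"wy":0,"wz":0,"gripper":1},{"tx":0,"ty":0,"tz":140,"wx":0,"wy":0,"wz":0,"gripper":1}]'

```text
time: 3.92
position: [0.4413, -0.0382, 0.1682]
tool_rot: [-1.449, -2.78, 0.008]
ft_force: [-1.0, 0.3, -0.1]
grip_width: 1.001
grip_force: 0.0
```

```bash
python3 - <<'E'
from h import *
to((.4428,-.04,.0075))
im=vision.get_image("wrist");cv2.imwrite("pics/w1.png",im["color"])
for k,z in(("white",.029),("green",.012),("yellow",.012),("red",.012)):
    for ce,st in blobs(im["color"],k,None,300,90000): print(k,ce,st,ray(im,*ce,z).round(4))
E
```

```text
pos [ 0.4413 -0.0382  0.1682] yaw_y 34.9 tilt [ 0.004 -0.008 -1.   ] F [-0.98  0.28 -0.14] w 1.001 t 3.9167
(0.4428, -0.04, 0.0075) -> [ -3.    1.4 160.6]
white [459.1  21.3] [425, 0, 72, 49, 2828] [0.4548 0.1365 0.029 ]
white [235.1  52.3] [217, 16, 36, 76, 1339] [0.3206 0.0148 0.029 ]
white [398.7 117.9] [368, 87, 62, 63, 3087] [0.462  0.0501 0.029 ]
white [321.1 186.9] [292, 158, 59, 58, 2644] [ 0.4426 -0.0369  0.029 ]
white [250.7 230.2] [219, 207, 70, 48, 1011] [ 0.4129 -0.1077  0.029 ]
white [246.6 309.8] [215, 287, 60, 44, 756] [ 0.4537 -0.1802  0.029 ]
white [335.2 304.4] [314, 287, 44, 31, 561] [ 0.5214 -0.1252  0.029 ]
green [247.6 245.7] [231, 235, 40, 20, 625] [ 0.4195 -0.1303  0.012 ]
green [242.3 292.9] [217, 287, 52, 15, 549] [ 0.4426 -0.1773  0.012 ]
yellow [290.6 307.8] [260, 288, 69, 44, 2154] [ 0.4927 -0.163   0.012 ]
```

View pics/w1.png

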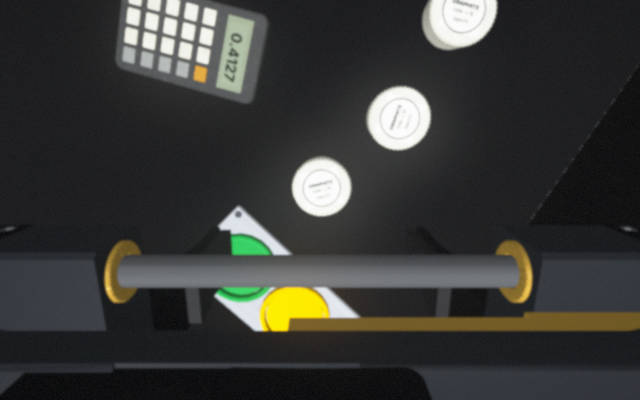

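The wrist view shows the pot at (321,187), centred between the fingers. It agrees with the top camera to within 1 mm, so I'll descend and grip.

Call:
jog_arm --increments '[{"tx":0,"ty":1.4,"tz":35,"wx":0,"wy":0,"wz":0,"gripper":1},{"tx":0,"ty":1.4,"tz":70,"wx":0,"wy":0,"wz":0,"gripper":1},{"tx":0,"ty":1.4,"tz":105,"wx":0,"wy":0,"wz":0,"gripper":1},{"tx":0,"ty":1.4,"tz":130,"wx":0,"wy":0,"wz":0,"gripper":1},{"tx":0,"ty":1.4,"tz":145,"wx":0,"wy":0,"wz":0,"gripper":1}]'

```text
time: 4.38
position: [0.4468, -0.0369, 0.0272]
tool_rot: [1.451, 2.786, 0.0]
ft_force: [-0.8, 0.7, 0.3]
grip_width: 1.002
grip_force: 0.0
```

Call:
jog_arm --increments '[{"tx":0,"ty":0,"tz":5,"wx":0,"wy":0,"wz":0,"gripper":1},{"tx":0,"ty":0,"tz":10,"wx":0,"wy":0,"wz":0,"gripper":1},{"tx":0,"ty":0,"tz":14,"wx":0,"wy":0,"wz":0,"gripper":1},{"tx":0,"ty":0,"tz":15,"wx":0,"wy":0,"wz":0,"gripper":1},{"tx":0,"ty":0,"tz":15,"wx":0,"wy":0,"wz":0,"gripper":1}]'

```text
time: 4.8
position: [0.4472, -0.037, 0.0135]
tool_rot: [1.451, 2.785, 0.002]
ft_force: [-0.2, -0.5, 0.3]
grip_width: 0.998
grip_force: 0.0
```

```bash
python3 -c "
from h import *
to((.4425,-.0375,.0075))"
```

```text
pos [ 0.4472 -0.037   0.0135] yaw_y 35.0 tilt [-0.001  0.002 -1.   ] F [-0.16 -0.46  0.28] w 0.998 t 4.8
(0.4425, -0.0375, 0.0075) -> [ 2.3 -4.1  6. ]
```

Call:
jog_arm --increments '[{"tx":2,"ty":-4,"tz":1,"wx":0,"wy":0,"wz":0,"gripper":1},{"tx":2,"ty":-4,"tz":3,"wx":0,"wy":0,"wz":0,"gripper":1},{"tx":2,"ty":-4,"tz":6,"wx":0,"wy":0,"wz":0,"gripper":1},{"tx":2,"ty":-4,"tz":6,"wx":0,"wy":0,"wz":0,"gripper":0.6},{"tx":2,"ty":-4,"tz":6,"wx":0,"wy":0,"wz":0,"gripper":0.5}]' --grip_force 20

```text
time: 5.22
position: [0.4416, -0.0378, 0.0065]
tool_rot: [-1.452, -2.786, 0.0]
ft_force: [-0.8, -0.6, 0.3]
grip_width: 0.92
grip_force: 0.0
```

Call:
jog_arm --increments '[{"tx":0,"ty":0,"tz":0,"wx":0,"wy":0,"wz":0,"gripper":0.5},{"tx":0,"ty":0,"tz":0,"wx":0,"wy":0,"wz":0,"gripper":0.5},{"tx":0,"ty":0,"tz":0,"wx":0,"wy":0,"wz":0,"gripper":0.5},{"tx":0,"ty":0,"tz":0,"wx":0,"wy":0,"wz":0,"gripper":0.5},{"tx":0,"ty":0,"tz":0,"wx":0,"wy":0,"wz":0,"gripper":0.5}]' --grip_force 20

```text
time: 5.63
position: [0.4421, -0.0377, 0.0067]
tool_rot: [1.451, 2.786, 0.001]
ft_force: [0.4, 0.6, -0.1]
grip_width: 0.591
grip_force: 20.0
```

```bash
python3 -c "
from h import *
to((.4425,-.0375,.0075));print(ctrl.get_state()['grip_force'],np.round(ctrl.get_state()['joint_torque'],2))"
```

```text
pos [ 0.4421 -0.0377  0.0067] yaw_y 35.0 tilt [-0.     0.001 -1.   ] F [ 0.37  0.6  -0.07] w 0.591 t 5.6333
(0.4425, -0.0375, 0.0075) -> [-0.1  0.5 -0.8]
19.999884059652686 [  0.24 -25.5    2.27 -23.48   0.1    0.34   0.  ]
```

Call:
jog_arm --increments '[{"tx":0,"ty":0,"tz":-5,"wx":0,"wy":0,"wz":0,"gripper":0.5},{"tx":0,"ty":0,"tz":-15,"wx":0,"wy":0,"wz":0,"gripper":0.5},{"tx":0,"ty":0,"tz":-30,"wx":0,"wy":0,"wz":0,"gripper":0.5},{"tx":0,"ty":0,"tz":-40,"wx":0,"wy":0,"wz":0,"gripper":0.5},{"tx":0,"ty":0,"tz":-45,"wx":0,"wy":0,"wz":0,"gripper":0.5}]'

```text
time: 6.05
position: [0.4427, -0.0378, 0.0533]
tool_rot: [1.451, 2.784, 0.003]
ft_force: [0.2, -0.0, -3.5]
grip_width: 0.592
grip_force: 20.0
```

Call:
jog_arm --increments '[{"tx":0,"ty":0,"tz":0,"wx":0,"wy":0,"wz":0,"gripper":0.5},{"tx":0,"ty":0,"tz":0,"wx":0,"wy":0,"wz":0,"gripper":0.5},{"tx":0,"ty":0,"tz":0,"wx":0,"wy":0,"wz":0,"gripper":0.5},{"tx":0,"ty":0,"tz":0,"wx":0,"wy":0,"wz":0,"gripper":0.5},{"tx":0,"ty":0,"tz":0,"wx":0,"wy":0,"wz":0,"gripper":0.5}]'

```text
time: 6.47
position: [0.4412, -0.0379, 0.051]
tool_rot: [-1.451, -2.785, 0.001]
ft_force: [0.5, -0.5, -3.2]
grip_width: 0.591
grip_force: 20.0
```

```bash
cat >> h.py <<'E'
def weigh(n=12):
    f=[];q=[]
    for i in range(n):
        s=ctrl.get_state();f.append(s["ft_force"][2]);q.append(s["joint_torque"]);vision.get_image("side")
    print("Fz",np.round(f,2),"mean",np.mean(f).round(2),"std",np.std(f).round(2),"tau",np.mean(q,0).round(2))
E
python3 -c "
from h import *
to((.4425,-.0375,.06));weigh()"
```

```text
pos [ 0.4412 -0.0379  0.051 ] yaw_y 34.9 tilt [ 0.    -0.001 -1.   ] F [ 0.46 -0.45 -3.21] w 0.591 t 6.4667
(0.4425, -0.0375, 0.06) -> [-0.4  1.3 -9. ]
Fz [-3.21 -4.23 -4.38 -2.98 -2.95 -3.   -3.27 -3.27 -3.99 -3.9  -3.18 -2.78] mean -3.43 std 0.52 tau [-0.000e+00 -2.387e+01  6.900e-01 -2.732e+01 -2.000e-02  8.000e-02
  0.000e+00]
```

Fz is about −3.4 N (roughly 350 g), so this is the heavy pot and it goes to red.

Call:
jog_arm --increments '[{"tx":-20,"ty":3,"tz":0,"wx":0,"wy":0,"wz":0,"gripper":0.5},{"tx":-50,"ty":7,"tz":0,"wx":0,"wy":0,"wz":0,"gripper":0.5},{"tx":-80,"ty":11,"tz":0,"wx":0,"wy":0,"wz":0,"gripper":0.5},{"tx":-110,"ty":15,"tz":0,"wx":0,"wy":0,"wz":0,"gripper":0.5},{"tx":-140,"ty":19,"tz":0,"wx":0,"wy":0,"wz":0,"gripper":0.5}]'

```text
time: 7.48
position: [0.5385, -0.1424, 0.0514]
tool_rot: [1.45, 2.787, 0.0]
ft_force: [0.5, -0.3, -2.9]
grip_width: 0.594
grip_force: 20.0
```

Call:
jog_arm --increments '[{"tx":-25,"ty":3,"tz":0,"wx":0,"wy":0,"wz":0,"gripper":0.5},{"tx":-45,"ty":6,"tz":0,"wx":0,"wy":0,"wz":0,"gripper":0.5},{"tx":-55.5,"ty":7.4,"tz":0,"wx":0,"wy":0,"wz":0,"gripper":0.5},{"tx":-55.5,"ty":7.4,"tz":0,"wx":0,"wy":0,"wz":0,"gripper":0.5},{"tx":-55.5,"ty":7.4,"tz":0,"wx":0,"wy":0,"wz":0,"gripper":0.5}]'

```text
time: 7.9
position: [0.5747, -0.1826, 0.0511]
tool_rot: [-1.452, -2.784, 0.0]
ft_force: [-0.1, -0.1, -3.6]
grip_width: 0.593
grip_force: 20.0
```

```bash
python3 - <<'E'
from h import *
to((.5758,-.1828,.0165))
for c in("wrist","top"):
    im=vision.get_image(c);to()
    cv2.imwrite(f"pics/{c}2.png",im["color"])
    for k,z in(("white",.029),("green",.012),("yellow",.012),("red",.012)):
        for ce,st in blobs(im["color"],k,None,300,3500): print(c,k,ce,st,ray(im,*ce,z).round(4))
E
```

```text
pos [ 0.5747 -0.1826  0.0511] yaw_y 34.9 tilt [ 0.001 -0.001 -1.   ] F [-0.06 -0.12 -3.56] w 0.593 t 7.9
(0.5758, -0.1828, 0.0165) -> [-0.8  0.8 34.6]
pos [ 0.5744 -0.1818  0.051 ] yaw_y 35.0 tilt [ 0.002 -0.001 -1.   ] F [-0.04  0.13 -3.72] w 0.59 t 7.95
wrist white [317.7 299.7] [265, 287, 106, 31, 2488] [ 0.5987 -0.2175  0.029 ]
pos [ 0.5744 -0.1813  0.0511] yaw_y 35.0 tilt [ 0.002 -0.    -1.   ] F [ 0.26 -1.05 -3.88] w 0.593 t 8.0
top white [404.  237.6] [379, 185, 49, 101, 1858] [ 0.4845 -0.1566  0.029 ]
top white [207.5 229.5] [182, 217, 45, 27, 758] [0.4968 0.3028 0.029 ]
top white [315.5 246. ] [304, 234, 24, 25, 472] [0.4622 0.0504 0.029 ]
top white [274.9 250. ] [263, 238, 25, 25, 483] [0.4517 0.1445 0.029 ]
top white [335.7 325.9] [315, 297, 43, 58, 1452] [0.283  0.0016 0.029 ]
top green [401.8 262.8] [388, 249, 29, 29, 603] [ 0.4251 -0.1546  0.012 ]
top yellow [407.3 231.1] [394, 217, 28, 29, 576] [ 0.4999 -0.1687  0.012 ]
```

View pics/wrist2.png

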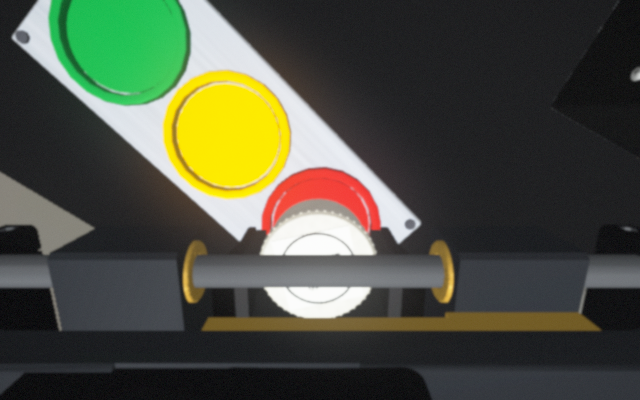

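The pot hangs over the red dish. Yellow sits at (227,134) and green at (119,35), so I can cross-check the row from close by.

```bash
python3 - <<'E'
from h import *
im=vision.get_image("wrist")
for ce,st in blobs(im["color"],"yellow",None,3500,30000): 
    c=(st[0]+st[2]/2-.5,st[1]+st[3]/2-.5); print(ce,st,ray(im,*ce,.012).round(4),ray(im,*c,.013).round(4))
to((.5758,-.1828,.0165))
E
```

```text
[226.  135.9] [162, 72, 127, 129, 12226] [ 0.5008 -0.1687  0.012 ] [ 0.5005 -0.1688  0.013 ]
pos [ 0.5746 -0.1813  0.0513] yaw_y 35.0 tilt [ 0.002  0.    -1.   ] F [ 0.54  0.09 -3.16] w 0.595 t 8.05
(0.5758, -0.1828, 0.0165) -> [-2.   0.1 34.8]
```

Call:
jog_arm --increments '[{"tx":-1.5,"ty":0.5,"tz":8,"wx":0,"wy":0,"wz":0,"gripper":0.5},{"tx":-1.5,"ty":0.5,"tz":18,"wx":0,"wy":0,"wz":0,"gripper":0.5},{"tx":-1.5,"ty":0.5,"tz":26,"wx":0,"wy":0,"wz":0,"gripper":0.5},{"tx":-1.5,"ty":0.5,"tz":31,"wx":0,"wy":0,"wz":0,"gripper":0.5},{"tx":-1.5,"ty":0.5,"tz":33,"wx":0,"wy":0,"wz":0,"gripper":0.5}]'

```text
time: 8.47
position: [0.5754, -0.1834, 0.0168]
tool_rot: [-1.45, -2.784, 0.001]
ft_force: [-0.8, -0.2, -4.7]
grip_width: 0.594
grip_force: 20.0
```

Call:
jog_arm --increments '[{"tx":0,"ty":0,"tz":0.5,"wx":0,"wy":0,"wz":0,"gripper":0.5},{"tx":0,"ty":0,"tz":1,"wx":0,"wy":0,"wz":0,"gripper":0.5},{"tx":0,"ty":0,"tz":1.5,"wx":0,"wy":0,"wz":0,"gripper":0.5},{"tx":0,"ty":0,"tz":1.5,"wx":0,"wy":0,"wz":0,"gripper":0.5},{"tx":0,"ty":0,"tz":1.5,"wx":0,"wy":0,"wz":0,"gripper":0.5}]'

```text
time: 8.88
position: [0.5769, -0.184, 0.0174]
tool_rot: [1.452, 2.785, 0.0]
ft_force: [-0.1, -0.8, -2.7]
grip_width: 0.592
grip_force: 20.0
```

```bash
python3 -c "
from h import *
to((.5758,-.1828,.0165));weigh(4)"
```

```text
pos [ 0.5769 -0.184   0.0174] yaw_y 34.9 tilt [-0.  0. -1.] F [-0.06 -0.82 -2.73] w 0.592 t 8.8833
(0.5758, -0.1828, 0.0165) -> [ 1.6 -0.2  0.9]
Fz [-2.73 -3.63 -2.8  -2.43] mean -2.9 std 0.44 tau [ 1.000e-02 -4.563e+01  9.290e+00 -2.641e+01  1.000e-02  9.000e-02
  0.000e+00]
```

Not yet touching; lowering further in small steps.

Call:
jog_arm --increments '[{"tx":0.5,"ty":0,"tz":0.3,"wx":0,"wy":0,"wz":0,"gripper":0.5},{"tx":0.5,"ty":0,"tz":0.6,"wx":0,"wy":0,"wz":0,"gripper":0.5},{"tx":0.5,"ty":0,"tz":0.9,"wx":0,"wy":0,"wz":0,"gripper":0.5},{"tx":0.5,"ty":0,"tz":1.2,"wx":0,"wy":0,"wz":0,"gripper":0.5},{"tx":0.5,"ty":0,"tz":1.2,"wx":0,"wy":0,"wz":0,"gripper":0.5}]'

```text
time: 9.5
position: [0.5763, -0.1835, 0.0158]
tool_rot: [-1.452, -2.786, -0.0]
ft_force: [-0.7, 0.2, -2.7]
grip_width: 0.592
grip_force: 20.0
```

```bash
python3 -c "
from h import *
to((.5758,-.1828,.0165));weigh(4)"
```

```text
pos [ 0.5763 -0.1835  0.0158] yaw_y 35.0 tilt [ 0.  0. -1.] F [-0.72  0.16 -2.71] w 0.592 t 9.5
(0.5758, -0.1828, 0.0165) -> [ 0.9 -0.  -0.7]
Fz [-2.71 -4.12 -3.59 -4.11] mean -3.64 std 0.57 tau [-0.000e+00 -4.568e+01  9.300e+00 -2.635e+01  1.000e-02  8.000e-02
  0.000e+00]
```

Call:
jog_arm --increments '[{"tx":0.5,"ty":0,"tz":0.3,"wx":0,"wy":0,"wz":0,"gripper":0.5},{"tx":0.5,"ty":0,"tz":0.6,"wx":0,"wy":0,"wz":0,"gripper":0.5},{"tx":0.5,"ty":0,"tz":0.9,"wx":0,"wy":0,"wz":0,"gripper":0.5},{"tx":0.5,"ty":0,"tz":1.2,"wx":0,"wy":0,"wz":0,"gripper":0.5},{"tx":0.5,"ty":0,"tz":1.2,"wx":0,"wy":0,"wz":0,"gripper":0.5}]'

```text
time: 10.12
position: [0.5763, -0.1834, 0.0157]
tool_rot: [1.452, 2.785, 0.001]
ft_force: [-2.3, -0.0, 5.1]
grip_width: 0.595
grip_force: 20.0
```

```bash
python3 -c "
from h import *
to((.5758,-.1828,.0165));weigh(4)"
```

```text
pos [ 0.5763 -0.1834  0.0157] yaw_y 34.9 tilt [-0.     0.001 -1.   ] F [-2.32 -0.02  5.13] w 0.595 t 10.1167
(0.5758, -0.1828, 0.0165) -> [ 0.8 -0.1 -0.8]
Fz [5.13 5.01 5.25 4.87] mean 5.06 std 0.14 tau [-1.800e-01 -4.187e+01  8.050e+00 -2.456e+01 -3.200e-01 -7.700e-01
 -1.000e-02]
```

Contact at 5 N, so it's fully down. Release, rise, and go to pot b.

Call:
jog_arm --increments '[{"tx":0,"ty":0,"tz":-0.7,"wx":0,"wy":0,"wz":0,"gripper":0.7},{"tx":0,"ty":0,"tz":-0.7,"wx":0,"wy":0,"wz":0,"gripper":0.85},{"tx":0,"ty":0,"tz":-0.7,"wx":0,"wy":0,"wz":0,"gripper":1},{"tx":0,"ty":0,"tz":-1,"wx":0,"wy":0,"wz":0,"gripper":1},{"tx":0,"ty":0,"tz":-5,"wx":0,"wy":0,"wz":0,"gripper":1}]'

```text
time: 10.73
position: [0.5756, -0.1828, 0.019]
tool_rot: [-1.451, -2.785, 0.0]
ft_force: [-0.7, 0.2, 0.8]
grip_width: 0.888
grip_force: 0.0
```

Call:
jog_arm --increments '[{"tx":0,"ty":0,"tz":-10,"wx":0,"wy":0,"wz":0,"gripper":1},{"tx":0,"ty":0,"tz":-30,"wx":0,"wy":0,"wz":0,"gripper":1},{"tx":0,"ty":0,"tz":-60,"wx":0,"wy":0,"wz":0,"gripper":1},{"tx":20,"ty":-9,"tz":-75,"wx":0,"wy":0,"wz":0,"gripper":1},{"tx":50,"ty":-23,"tz":-75,"wx":0,"wy":0,"wz":0,"gripper":1}]'

```text
time: 11.15
position: [0.5328, -0.1579, 0.0996]
tool_rot: [1.45, 2.776, 0.002]
ft_force: [0.2, -0.4, 1.1]
grip_width: 0.996
grip_force: 0.0
```

Call:
jog_arm --increments '[{"tx":31,"ty":-14,"tz":0,"wx":0,"wy":0,"wz":0,"gripper":1},{"tx":62,"ty":-28,"tz":0,"wx":0,"wy":0,"wz":0,"gripper":1},{"tx":94,"ty":-8,"tz":0,"wx":0,"wy":0,"wz":0,"gripper":1},{"tx":128,"ty":14,"tz":0,"wx":0,"wy":0,"wz":0,"gripper":1},{"tx":162,"ty":36,"tz":0,"wx":0,"wy":0,"wz":0,"gripper":1}]'

```text
time: 11.57
position: [0.4652, -0.0008, 0.0961]
tool_rot: [1.454, 2.783, 0.005]
ft_force: [0.5, 0.1, 0.4]
grip_width: 1.0
grip_force: 0.0
```

Call:
jog_arm --increments '[{"tx":25,"ty":15,"tz":0,"wx":0,"wy":0,"wz":0,"gripper":1},{"tx":40,"ty":25,"tz":0,"wx":0,"wy":0,"wz":0,"gripper":1},{"tx":45,"ty":27.5,"tz":0,"wx":0,"wy":0,"wz":0,"gripper":1},{"tx":45,"ty":27.5,"tz":0,"wx":0,"wy":0,"wz":0,"gripper":1},{"tx":45,"ty":27.5,"tz":0,"wx":0,"wy":0,"wz":0,"gripper":1}]'

```text
time: 11.98
position: [0.4623, 0.0494, 0.0951]
tool_rot: [1.453, 2.785, -0.0]
ft_force: [0.6, -0.4, 1.1]
grip_width: 1.002
grip_force: 0.0
```

```bash
python3 - <<'E'
from h import *
im=vision.get_image("wrist");to((.462,.0504,.0075));
for ce,st in blobs(im["color"],"white",None,300,9000): print(ce,st,ray(im,*ce,.029).round(4))
im=vision.get_image("top")
for ce,st in blobs(im["color"],"white",None,300,3500): print("top",ce,st,ray(im,*ce,.029).round(4),ray(im,*ce,.038).round(4))
cv2.imwrite("pics/top3.png",im["color"]);weigh(4);to()
E
```

```text
pos [0.4623 0.0489 0.0949] yaw_y 34.8 tilt [-0.001  0.    -1.   ] F [-0.8  -0.92  0.5 ] w 0.998 t 12.0333
(0.462, 0.0504, 0.0075) -> [ 1.5  0.6 87.4]
[391.   80.8] [350, 37, 83, 88, 5699] [0.4514 0.145  0.029 ]
[ 8.5 66.8] [1, 56, 16, 22, 308] [0.2518 0.0156 0.029 ]
[32.5 73.1] [25, 62, 16, 23, 309] [0.2654 0.0207 0.029 ]
[56.3 79.2] [48, 69, 17, 22, 310] [0.2791 0.0258 0.029 ]
[79.8 85.3] [72, 75, 17, 22, 308] [0.2927 0.0309 0.029 ]
[ 7.8 90.5] [0, 80, 17, 22, 307] [0.2569 0.002  0.029 ]
[116.5 126.7] [97, 84, 39, 90, 1952] [0.3231 0.021  0.029 ]
[31.5 96.6] [24, 86, 16, 22, 303] [0.2706 0.0071 0.029 ]
[ 54.7 102.5] [47, 92, 17, 22, 303] [0.2841 0.0122 0.029 ]
[319.  207.9] [281, 171, 76, 74, 4348] [0.462  0.0511 0.029 ]
top [96.  79.3] [85, 49, 18, 58, 449] [0.8565 0.5912 0.029 ] [0.8528 0.5857 0.038 ]
top [408.  226.1] [380, 178, 55, 108, 2440] [ 0.5114 -0.1663  0.029 ] [ 0.5112 -0.1641  0.038 ]
top [106.5 225.1] [48, 200, 130, 54, 3405] [0.5036 0.5372 0.029 ] [0.5035 0.5323 0.038 ]
top [207.5 229.4] [182, 217, 45, 26, 732] [0.497  0.3028 0.029 ] [0.4969 0.3002 0.038 ]
Fz [-0.6  -0.66 -0.18 -0.08] mean -0.38 std 0.25 tau [ -0.22 -24.68   0.25 -27.73  -0.05   0.07   0.  ]
pos [0.4621 0.0496 0.0947] yaw_y 34.8 tilt [-0. -0. -1.] F [ 0.12 -0.42  0.83] w 1.001 t 12.2833
```

Call:
jog_arm --increments '[{"tx":1,"ty":0.8,"tz":25,"wx":0,"wy":0,"wz":0,"gripper":1},{"tx":1,"ty":0.8,"tz":50,"wx":0,"wy":0,"wz":0,"gripper":1},{"tx":1,"ty":0.8,"tz":70,"wx":0,"wy":0,"wz":0,"gripper":1},{"tx":1,"ty":0.8,"tz":83,"wx":0,"wy":0,"wz":0,"gripper":1},{"tx":1,"ty":0.8,"tz":87.5,"wx":0,"wy":0,"wz":0,"gripper":0.8}]'

```text
time: 12.7
position: [0.4604, 0.051, 0.0051]
tool_rot: [-1.452, -2.783, 0.005]
ft_force: [-0.4, -0.3, 0.4]
grip_width: 0.971
grip_force: 0.0
```

Call:
jog_arm --increments '[{"tx":0,"ty":0,"tz":0,"wx":0,"wy":0,"wz":0,"gripper":0.5},{"tx":0,"ty":0,"tz":0,"wx":0,"wy":0,"wz":0,"gripper":0.5},{"tx":0,"ty":0,"tz":0,"wx":0,"wy":0,"wz":0,"gripper":0.5},{"tx":0,"ty":0,"tz":0,"wx":0,"wy":0,"wz":0,"gripper":0.5},{"tx":0,"ty":0,"tz":0,"wx":0,"wy":0,"wz":0,"gripper":0.5}]' --grip_force 20

```text
time: 13.12
position: [0.4628, 0.0523, 0.008]
tool_rot: [1.451, 2.785, 0.002]
ft_force: [0.2, 0.2, -0.3]
grip_width: 0.63
grip_force: 0.0
```

Call:
jog_arm --increments '[{"tx":0,"ty":0,"tz":0,"wx":0,"wy":0,"wz":0,"gripper":0.5},{"tx":0,"ty":0,"tz":0,"wx":0,"wy":0,"wz":0,"gripper":0.5},{"tx":0,"ty":0,"tz":0,"wx":0,"wy":0,"wz":0,"gripper":0.5},{"tx":0,"ty":0,"tz":0,"wx":0,"wy":0,"wz":0,"gripper":0.5},{"tx":0,"ty":0,"tz":0,"wx":0,"wy":0,"wz":0,"gripper":0.5}]' --grip_force 20

```text
time: 13.53
position: [0.4626, 0.0522, 0.0079]
tool_rot: [1.452, 2.786, 0.001]
ft_force: [-1.6, -0.5, 5.9]
grip_width: 0.594
grip_force: 20.0
```

View pics/top3.png

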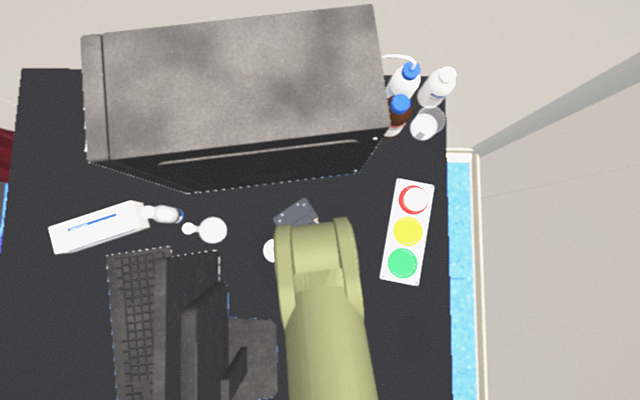

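The pot sits centred in red, with the rim visible all round it at (414,199). Next I lift pot b and weigh it.

Call:
jog_arm --increments '[{"tx":0,"ty":0,"tz":-5,"wx":0,"wy":0,"wz":0,"gripper":0.5},{"tx":0,"ty":0,"tz":-15,"wx":0,"wy":0,"wz":0,"gripper":0.5},{"tx":0,"ty":0,"tz":-30,"wx":0,"wy":0,"wz":0,"gripper":0.5},{"tx":0,"ty":0,"tz":-40,"wx":0,"wy":0,"wz":0,"gripper":0.5},{"tx":0,"ty":0,"tz":-45,"wx":0,"wy":0,"wz":0,"gripper":0.5}]'

```text
time: 13.95
position: [0.4631, 0.0522, 0.0539]
tool_rot: [1.451, 2.784, 0.003]
ft_force: [1.1, -0.7, -1.7]
grip_width: 0.596
grip_force: 20.0
```

Call:
jog_arm --increments '[{"tx":0,"ty":0,"tz":0,"wx":0,"wy":0,"wz":0,"gripper":0.5},{"tx":0,"ty":0,"tz":0,"wx":0,"wy":0,"wz":0,"gripper":0.5},{"tx":0,"ty":0,"tz":0,"wx":0,"wy":0,"wz":0,"gripper":0.5},{"tx":0,"ty":0,"tz":0,"wx":0,"wy":0,"wz":0,"gripper":0.5},{"tx":0,"ty":0,"tz":0,"wx":0,"wy":0,"wz":0,"gripper":0.5}]'

```text
time: 14.37
position: [0.4616, 0.0519, 0.0516]
tool_rot: [-1.452, -2.785, 0.001]
ft_force: [0.6, 0.8, -1.4]
grip_width: 0.592
grip_force: 20.0
```

```bash
python3 -c "
from h import *
to((.47,-.12,.055),(.5004,-.1688,.055));weigh(16);to((.47,-.12,.055),(.4249,-.155,.055))"
```

```text
pos [0.4616 0.0519 0.0516] yaw_y 34.9 tilt [ 0.    -0.001 -1.   ] F [ 0.63  0.78 -1.37] w 0.592 t 14.3667
(0.47, -0.12, 0.055) -> [-145.7  -91.6   -3.4]
(0.5004, -0.1688, 0.055) -> [-57.4  -3.   -0. ]
Fz [-1.37 -1.88 -1.82 -1.69 -1.41 -2.02 -2.22 -1.61 -1.2  -2.41 -1.61 -1.54
 -1.7  -1.24 -0.43 -1.07] mean -1.58 std 0.46 tau [ -0.   -27.31   1.42 -26.72  -0.03   0.07   0.  ]
pos [0.4621 0.052  0.0522] yaw_y 35.0 tilt [-0.  0. -1.] F [-0.39 -0.7  -1.18] w 0.596 t 15.1667
(0.47, -0.12, 0.055) -> [-145.5  -92.1   -2.8]
(0.4249, -0.155, 0.055) -> [ -2.8 -57.   -0. ]
```

About −1.6 N, so this is the middle pot and it goes to yellow.

Call:
jog_arm --increments '[{"tx":-18,"ty":-11,"tz":0,"wx":0,"wy":0,"wz":0,"gripper":0.5},{"tx":-45,"ty":-28,"tz":0,"wx":0,"wy":0,"wz":0,"gripper":0.5},{"tx":-73,"ty":-45,"tz":0,"wx":0,"wy":0,"wz":0,"gripper":0.5},{"tx":-101,"ty":-62,"tz":0,"wx":0,"wy":0,"wz":0,"gripper":0.5},{"tx":-130,"ty":-78,"tz":0,"wx":0,"wy":0,"wz":0,"gripper":0.5}]'

```text
time: 15.58
position: [0.4725, -0.1004, 0.0523]
tool_rot: [1.451, 2.786, 0.001]
ft_force: [0.5, 0.0, -1.7]
grip_width: 0.594
grip_force: 20.0
```

Call:
jog_arm --increments '[{"tx":-30,"ty":-10,"tz":0,"wx":0,"wy":0,"wz":0,"gripper":0.5},{"tx":-58,"ty":-15,"tz":0,"wx":0,"wy":0,"wz":0,"gripper":0.5},{"tx":-73,"ty":-17,"tz":0,"wx":0,"wy":0,"wz":0,"gripper":0.5},{"tx":-73,"ty":-17,"tz":0,"wx":0,"wy":0,"wz":0,"gripper":0.5},{"tx":-73,"ty":-17,"tz":0,"wx":0,"wy":0,"wz":0,"gripper":0.5}]'

```text
time: 16.0
position: [0.5004, -0.1696, 0.052]
tool_rot: [-1.454, -2.784, 0.001]
ft_force: [-1.0, 0.7, -1.7]
grip_width: 0.592
grip_force: 20.0
```

```bash
python3 - <<'E'
from h import *
to((.5004,-.1688,.0165));ctrl
im=vision.get_image("wrist")
for ce,st in blobs(im["color"],"green",None,3500,30000): 
    c=(st[0]+st[2]/2-.5,st[1]+st[3]/2-.5); print(ce,st,ray(im,*ce,.012).round(4),ray(im,*c,.013).round(4))
to((.5004,-.1688,.0165))
E
```

```text
pos [ 0.5004 -0.1696  0.052 ] yaw_y 34.8 tilt [ 0.    -0.001 -1.   ] F [-0.96  0.67 -1.74] w 0.592 t 16.0
(0.5004, -0.1688, 0.0165) -> [ 0.6  0.5 35.5]
[225.2 131.6] [162, 68, 127, 128, 12134] [ 0.425  -0.1551  0.012 ] [ 0.4251 -0.1549  0.013 ]
pos [ 0.5001 -0.1683  0.0518] yaw_y 34.9 tilt [ 0.001 -0.001 -1.   ] F [ 0.23  0.69 -2.21] w 0.592 t 16.05
(0.5004, -0.1688, 0.0165) -> [-0.6 -0.  35.3]
```

Call:
jog_arm --increments '[{"tx":0,"ty":0,"tz":8,"wx":0,"wy":0,"wz":0,"gripper":0.5},{"tx":0,"ty":0,"tz":18,"wx":0,"wy":0,"wz":0,"gripper":0.5},{"tx":0,"ty":0,"tz":27,"wx":0,"wy":0,"wz":0,"gripper":0.5},{"tx":0,"ty":0,"tz":32,"wx":0,"wy":0,"wz":0,"gripper":0.5},{"tx":0,"ty":0,"tz":34.5,"wx":0,"wy":0,"wz":0,"gripper":0.5}]'

```text
time: 16.47
position: [0.4991, -0.1677, 0.0168]
tool_rot: [-1.449, -2.783, 0.0]
ft_force: [-9.0, 4.1, 22.2]
grip_width: 0.593
grip_force: 20.0
```

Call:
jog_arm --increments '[{"tx":0,"ty":0,"tz":0.5,"wx":0,"wy":0,"wz":0,"gripper":0.5},{"tx":0,"ty":0,"tz":0.9,"wx":0,"wy":0,"wz":0,"gripper":0.5},{"tx":0,"ty":0,"tz":1.3,"wx":0,"wy":0,"wz":0,"gripper":0.5},{"tx":0,"ty":0,"tz":1.7,"wx":0,"wy":0,"wz":0,"gripper":0.5},{"tx":0,"ty":0,"tz":1.8,"wx":0,"wy":0,"wz":0,"gripper":0.5}]'

```text
time: 16.88
position: [0.4997, -0.1679, 0.0168]
tool_rot: [-1.45, -2.783, -0.002]
ft_force: [-6.8, 3.7, 14.3]
grip_width: 0.595
grip_force: 20.0
```

```bash
python3 -c "
from h import *
to((.5004,-.1688,.0165));weigh(3)"
```

```text
pos [ 0.4997 -0.1679  0.0168] yaw_y 35.0 tilt [ 0.004 -0.    -1.   ] F [-6.83  3.7  14.33] w 0.595 t 16.8833
(0.5004, -0.1688, 0.0165) -> [-1.1  0.1  0.3]
Fz [14.33 14.08 13.71] mean 14.04 std 0.26 tau [ 3.600e-01 -2.979e+01  5.470e+00 -2.404e+01 -1.600e-01 -2.520e+00
 -1.000e-02]
```

On the floor: z matches the grasp height plus 9 mm. Ease off, release, and go to pot a.

Call:
jog_arm --increments '[{"tx":0,"ty":0,"tz":-1,"wx":0,"wy":0,"wz":0,"gripper":0.5},{"tx":0,"ty":0,"tz":-1.5,"wx":0,"wy":0,"wz":0,"gripper":0.7},{"tx":0,"ty":0,"tz":-1.5,"wx":0,"wy":0,"wz":0,"gripper":0.85},{"tx":0,"ty":0,"tz":-1.5,"wx":0,"wy":0,"wz":0,"gripper":0.95},{"tx":0,"ty":0,"tz":-3,"wx":0,"wy":0,"wz":0,"gripper":0.95}]'

```text
time: 17.45
position: [0.5004, -0.1687, 0.0186]
tool_rot: [-1.451, -2.786, 0.0]
ft_force: [-0.9, -0.8, 0.3]
grip_width: 0.81
grip_force: 0.0
```

Call:
jog_arm --increments '[{"tx":0,"ty":0,"tz":-10,"wx":0,"wy":0,"wz":0,"gripper":1},{"tx":0,"ty":0,"tz":-30,"wx":0,"wy":0,"wz":0,"gripper":1},{"tx":0,"ty":0,"tz":-60,"wx":0,"wy":0,"wz":0,"gripper":1},{"tx":18,"ty":8,"tz":-75,"wx":0,"wy":0,"wz":0,"gripper":1},{"tx":50,"ty":22,"tz":-75,"wx":0,"wy":0,"wz":0,"gripper":1}]'

```text
time: 17.87
position: [0.4931, -0.1198, 0.0986]
tool_rot: [1.458, 2.772, 0.002]
ft_force: [1.8, 0.5, -0.5]
grip_width: 0.995
grip_force: 0.0
```

Call:
jog_arm --increments '[{"tx":33,"ty":17,"tz":0,"wx":0,"wy":0,"wz":0,"gripper":1},{"tx":66,"ty":34,"tz":0,"wx":0,"wy":0,"wz":0,"gripper":1},{"tx":99,"ty":51,"tz":0,"wx":0,"wy":0,"wz":0,"gripper":1},{"tx":132,"ty":68,"tz":0,"wx":0,"wy":0,"wz":0,"gripper":1},{"tx":165,"ty":85,"tz":0,"wx":0,"wy":0,"wz":0,"gripper":1}]'

```text
time: 18.28
position: [0.4649, 0.0703, 0.095]
tool_rot: [1.452, 2.785, 0.002]
ft_force: [1.1, 1.2, -0.4]
grip_width: 0.998
grip_force: 0.0
```

Call:
jog_arm --increments '[{"tx":30,"ty":14,"tz":0,"wx":0,"wy":0,"wz":0,"gripper":1},{"tx":55,"ty":26,"tz":0,"wx":0,"wy":0,"wz":0,"gripper":1},{"tx":68,"ty":32,"tz":0,"wx":0,"wy":0,"wz":0,"gripper":1},{"tx":68,"ty":32,"tz":0,"wx":0,"wy":0,"wz":0,"gripper":1},{"tx":68,"ty":32,"tz":0,"wx":0,"wy":0,"wz":0,"gripper":1}]'

```text
time: 18.7
position: [0.4525, 0.143, 0.0944]
tool_rot: [1.449, 2.786, 0.0]
ft_force: [0.2, -0.2, 0.2]
grip_width: 1.002
grip_force: 0.0
```

```bash
python3 - <<'E'
from h import *
im=vision.get_image("wrist")
for ce,st in blobs(im["color"],"white",(250,150,400,260),300,9000): print(ce,st,ray(im,*ce,.029).round(4))
weigh(3);to((.4514,.145,.0075))
im=vision.get_image("top");cv2.imwrite("pics/top4.png",cv2.resize(im["color"][160:300,340:480],None,fx=4,fy=4,interpolation=2))
E
```

```text
[319.1 205.5] [281, 167, 77, 77, 4636] [0.4511 0.1463 0.029 ]
Fz [-0.08 -0.14 -0.13] mean -0.12 std 0.03 tau [ -0.69 -27.02   0.09 -27.8   -0.12   0.05  -0.  ]
pos [0.4528 0.1412 0.0941] yaw_y 34.8 tilt [-0.  0. -1.] F [-0.36  0.01 -0.17] w 0.999 t 18.9
(0.4514, 0.145, 0.0075) -> [ 3.9  1.  86.6]
```

View pics/top4.png

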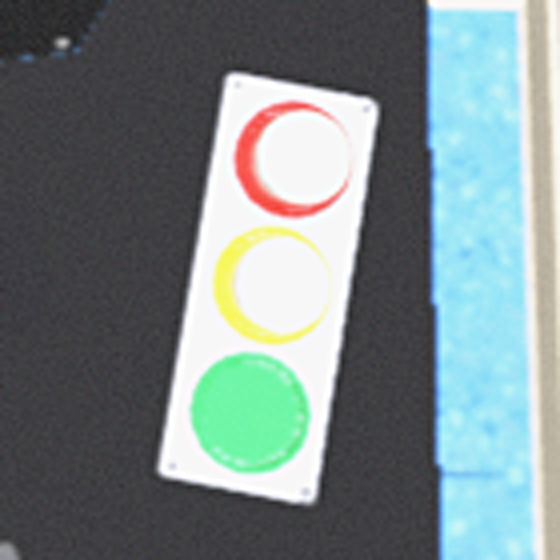

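Both pots sit level and inside their dishes; the small lid offset fits the parallax. Now I'll grip pot a.

Call:
jog_arm --increments '[{"tx":3.5,"ty":1,"tz":25,"wx":0,"wy":0,"wz":0,"gripper":1},{"tx":3.5,"ty":1,"tz":50,"wx":0,"wy":0,"wz":0,"gripper":1},{"tx":3.5,"ty":1,"tz":70,"wx":0,"wy":0,"wz":0,"gripper":1},{"tx":3.5,"ty":1,"tz":83,"wx":0,"wy":0,"wz":0,"gripper":1},{"tx":3.5,"ty":1,"tz":86.5,"wx":0,"wy":0,"wz":0,"gripper":0.8}]'

```text
time: 19.37
position: [0.4496, 0.1445, 0.0052]
tool_rot: [-1.453, -2.783, 0.006]
ft_force: [-0.5, 0.4, 0.2]
grip_width: 0.977
grip_force: 0.0
```

Call:
jog_arm --increments '[{"tx":0,"ty":0,"tz":0,"wx":0,"wy":0,"wz":0,"gripper":0.5},{"tx":0,"ty":0,"tz":0,"wx":0,"wy":0,"wz":0,"gripper":0.5},{"tx":0,"ty":0,"tz":0,"wx":0,"wy":0,"wz":0,"gripper":0.5},{"tx":0,"ty":0,"tz":0,"wx":0,"wy":0,"wz":0,"gripper":0.5},{"tx":0,"ty":0,"tz":0,"wx":0,"wy":0,"wz":0,"gripper":0.5}]' --grip_force 15

```text
time: 19.78
position: [0.4518, 0.1466, 0.0082]
tool_rot: [1.451, 2.785, 0.003]
ft_force: [0.0, 0.6, 0.3]
grip_width: 0.632
grip_force: 0.0
```

Call:
jog_arm --increments '[{"tx":0,"ty":0,"tz":0,"wx":0,"wy":0,"wz":0,"gripper":0.5},{"tx":0,"ty":0,"tz":0,"wx":0,"wy":0,"wz":0,"gripper":0.5},{"tx":0,"ty":0,"tz":0,"wx":0,"wy":0,"wz":0,"gripper":0.5},{"tx":0,"ty":0,"tz":0,"wx":0,"wy":0,"wz":0,"gripper":0.5},{"tx":0,"ty":0,"tz":0,"wx":0,"wy":0,"wz":0,"gripper":0.5}]' --grip_force 15

```text
time: 20.2
position: [0.4517, 0.1465, 0.0081]
tool_rot: [1.452, 2.786, 0.002]
ft_force: [-1.0, -1.3, 5.8]
grip_width: 0.598
grip_force: 15.0
```

Call:
jog_arm --increments '[{"tx":0,"ty":0,"tz":-5,"wx":0,"wy":0,"wz":0,"gripper":0.5},{"tx":0,"ty":0,"tz":-15,"wx":0,"wy":0,"wz":0,"gripper":0.5},{"tx":0,"ty":0,"tz":-30,"wx":0,"wy":0,"wz":0,"gripper":0.5},{"tx":0,"ty":0,"tz":-40,"wx":0,"wy":0,"wz":0,"gripper":0.5},{"tx":0,"ty":0,"tz":-45,"wx":0,"wy":0,"wz":0,"gripper":0.5}]'

```text
time: 20.62
position: [0.4521, 0.1467, 0.0542]
tool_rot: [1.451, 2.785, 0.004]
ft_force: [0.4, -0.1, -0.1]
grip_width: 0.591
grip_force: 15.0
```

Call:
jog_arm --increments '[{"tx":0,"ty":0,"tz":0,"wx":0,"wy":0,"wz":0,"gripper":0.5},{"tx":0,"ty":0,"tz":0,"wx":0,"wy":0,"wz":0,"gripper":0.5},{"tx":0,"ty":0,"tz":0,"wx":0,"wy":0,"wz":0,"gripper":0.5},{"tx":0,"ty":0,"tz":0,"wx":0,"wy":0,"wz":0,"gripper":0.5},{"tx":0,"ty":0,"tz":0,"wx":0,"wy":0,"wz":0,"gripper":0.5}]'

```text
time: 21.03
position: [0.4507, 0.146, 0.0518]
tool_rot: [-1.452, -2.785, 0.002]
ft_force: [0.4, -0.7, -0.1]
grip_width: 0.596
grip_force: 15.0
```

```bash
python3 -c "
from h import *
weigh(12);to((.44,-.05,.052),(.425,-.155,.052))"
```

```text
Fz [-0.08 -0.45  0.52 -0.49 -0.63 -0.55 -0.43 -0.77 -0.21 -0.12  0.05 -0.5 ] mean -0.31 std 0.34 tau [ -0.   -29.22   1.47 -26.31  -0.04   0.06   0.  ]
pos [0.4511 0.1463 0.0524] yaw_y 35.0 tilt [ 0.  0. -1.] F [ 0.63  0.2  -0.28] w 0.595 t 21.6333
(0.44, -0.05, 0.052) -> [-154.5 -121.6    0.4]
(0.425, -0.155, 0.052) -> [-77.5 -72.5  -0. ]
```

About −0.3 to −0.6 N, so this is the light pot and it goes to green.

Call:
jog_arm --increments '[{"tx":-18,"ty":-14,"tz":0,"wx":0,"wy":0,"wz":0,"gripper":0.5},{"tx":-43,"ty":-34,"tz":0,"wx":0,"wy":0,"wz":0,"gripper":0.5},{"tx":-69,"ty":-54,"tz":0,"wx":0,"wy":0,"wz":0,"gripper":0.5},{"tx":-95,"ty":-75,"tz":0,"wx":0,"wy":0,"wz":0,"gripper":0.5},{"tx":-121,"ty":-95,"tz":0,"wx":0,"wy":0,"wz":0,"gripper":0.5}]'

```text
time: 22.05
position: [0.4423, -0.0087, 0.0525]
tool_rot: [1.451, 2.786, 0.001]
ft_force: [0.1, -0.1, -0.9]
grip_width: 0.595
grip_force: 15.0
```

Call:
jog_arm --increments '[{"tx":-28,"ty":-24,"tz":0,"wx":0,"wy":0,"wz":0,"gripper":0.5},{"tx":-56,"ty":-49,"tz":0,"wx":0,"wy":0,"wz":0,"gripper":0.5},{"tx":-84,"ty":-74,"tz":0,"wx":0,"wy":0,"wz":0,"gripper":0.5},{"tx":-102,"ty":-91,"tz":0,"wx":0,"wy":0,"wz":0,"gripper":0.5},{"tx":-111,"ty":-99,"tz":0,"wx":0,"wy":0,"wz":0,"gripper":0.5}]'

```text
time: 22.47
position: [0.4242, -0.1591, 0.0527]
tool_rot: [1.458, 2.781, -0.001]
ft_force: [-0.6, 0.6, -0.9]
grip_width: 0.595
grip_force: 15.0
```

Call:
jog_arm --increments '[{"tx":0,"ty":0,"tz":0,"wx":0,"wy":0,"wz":0,"gripper":0.5},{"tx":0,"ty":0,"tz":0,"wx":0,"wy":0,"wz":0,"gripper":0.5},{"tx":0,"ty":0,"tz":0,"wx":0,"wy":0,"wz":0,"gripper":0.5},{"tx":0,"ty":0,"tz":0,"wx":0,"wy":0,"wz":0,"gripper":0.5},{"tx":0,"ty":0,"tz":0,"wx":0,"wy":0,"wz":0,"gripper":0.5}]'

```text
time: 22.88
position: [0.4253, -0.1537, 0.0523]
tool_rot: [-1.448, -2.788, -0.001]
ft_force: [-0.2, -0.1, -0.2]
grip_width: 0.599
grip_force: 15.0
```

```bash
python3 - <<'E'
from h import *
for i in range(3): to((.425,-.155,.0165));vision.get_image("wrist")
E
```

```text
pos [ 0.4253 -0.1537  0.0523] yaw_y 35.1 tilt [ 0.  0. -1.] F [-0.16 -0.14 -0.16] w 0.599 t 22.8833
(0.425, -0.155, 0.0165) -> [-0.9 -1.1 35.8]
pos [ 0.4253 -0.1539  0.0523] yaw_y 35.1 tilt [ 0.  0. -1.] F [ 0.12 -0.42 -1.2 ] w 0.594 t 22.9333
(0.425, -0.155, 0.0165) -> [-0.7 -0.9 35.8]
pos [ 0.4252 -0.1541  0.0523] yaw_y 35.1 tilt [ 0.  0. -1.] F [-0.98  0.42 -0.92] w 0.596 t 22.9833
(0.425, -0.155, 0.0165) -> [-0.6 -0.7 35.8]
```

Call:
jog_arm --increments '[{"tx":-0.5,"ty":-0.5,"tz":10,"wx":0,"wy":0,"wz":0,"gripper":0.5},{"tx":-0.5,"ty":-0.5,"tz":20,"wx":0,"wy":0,"wz":0,"gripper":0.5},{"tx":-0.5,"ty":-0.5,"tz":27,"wx":0,"wy":0,"wz":0,"gripper":0.5},{"tx":-0.5,"ty":-0.5,"tz":31,"wx":0,"wy":0,"wz":0,"gripper":0.5},{"tx":-0.5,"ty":-0.5,"tz":33,"wx":0,"wy":0,"wz":0,"gripper":0.5}]'

```text
time: 23.45
position: [0.4239, -0.1557, 0.0181]
tool_rot: [-1.451, -2.784, 0.002]
ft_force: [0.0, 0.5, -0.1]
grip_width: 0.594
grip_force: 15.0
```

Call:
jog_arm --increments '[{"tx":0,"ty":0,"tz":0.2,"wx":0,"wy":0,"wz":0,"gripper":0.5},{"tx":0,"ty":0,"tz":0.5,"wx":0,"wy":0,"wz":0,"gripper":0.5},{"tx":0,"ty":0,"tz":0.8,"wx":0,"wy":0,"wz":0,"gripper":0.5},{"tx":0,"ty":0,"tz":1,"wx":0,"wy":0,"wz":0,"gripper":0.5},{"tx":0,"ty":0,"tz":1,"wx":0,"wy":0,"wz":0,"gripper":0.5}]'

```text
time: 23.87
position: [0.4252, -0.1558, 0.0186]
tool_rot: [1.452, 2.785, 0.001]
ft_force: [-0.6, -0.4, -0.6]
grip_width: 0.595
grip_force: 15.0
```

```bash
python3 -c "
from h import *
weigh(4);to((.425,-.155,.0165))"
```

```text
Fz [-0.61 -0.84 -0.61 -0.41] mean -0.62 std 0.15 tau [ 1.000e-02 -2.390e+01  2.630e+00 -2.461e+01  0.000e+00  8.000e-02
  0.000e+00]
pos [ 0.4251 -0.1557  0.0185] yaw_y 35.0 tilt [-0.  0. -1.] F [-0.3   0.15 -0.77] w 0.591 t 24.0667
(0.425, -0.155, 0.0165) -> [0.6 0.4 2. ]
```

Call:
jog_arm --increments '[{"tx":0.5,"ty":0,"tz":0.5,"wx":0,"wy":0,"wz":0,"gripper":0.5},{"tx":0.5,"ty":0,"tz":1,"wx":0,"wy":0,"wz":0,"gripper":0.5},{"tx":0.5,"ty":0,"tz":1.5,"wx":0,"wy":0,"wz":0,"gripper":0.5},{"tx":0.5,"ty":0,"tz":1.9,"wx":0,"wy":0,"wz":0,"gripper":0.5},{"tx":0.5,"ty":0,"tz":1.9,"wx":0,"wy":0,"wz":0,"gripper":0.5}]'

```text
time: 24.48
position: [0.4246, -0.1553, 0.0171]
tool_rot: [-1.451, -2.785, -0.001]
ft_force: [-2.8, 1.5, 7.2]
grip_width: 0.593
grip_force: 15.0
```

```bash
python3 -c "
from h import *
weigh(2);to((.425,-.155,.0165))"
```

```text
Fz [7.21 8.57] mean 7.89 std 0.68 tau [ -0.04 -21.64   2.37 -23.32  -0.07  -1.02  -0.  ]
pos [ 0.4246 -0.1553  0.0171] yaw_y 34.9 tilt [ 0.001  0.    -1.   ] F [-3.67  0.09  8.02] w 0.597 t 24.5833
(0.425, -0.155, 0.0165) -> [0.  0.4 0.6]
```

Seated. Release, rise, and move clear.

Call:
jog_arm --increments '[{"tx":0,"ty":0,"tz":-0.5,"wx":0,"wy":0,"wz":0,"gripper":0.5},{"tx":0,"ty":0,"tz":-1,"wx":0,"wy":0,"wz":0,"gripper":0.7},{"tx":0,"ty":0,"tz":-1,"wx":0,"wy":0,"wz":0,"gripper":0.85},{"tx":0,"ty":0,"tz":-1,"wx":0,"wy":0,"wz":0,"gripper":0.95},{"tx":0,"ty":0,"tz":-3,"wx":0,"wy":0,"wz":0,"gripper":0.95}]'

```text
time: 25.0
position: [0.4243, -0.1553, 0.0192]
tool_rot: [-1.452, -2.786, 0.001]
ft_force: [0.4, -0.1, -0.2]
grip_width: 0.813
grip_force: 0.0
```

Call:
jog_arm --increments '[{"tx":0,"ty":0,"tz":-10,"wx":0,"wy":0,"wz":0,"gripper":1},{"tx":0,"ty":0,"tz":-30,"wx":0,"wy":0,"wz":0,"gripper":1},{"tx":0,"ty":0,"tz":-65,"wx":0,"wy":0,"wz":0,"gripper":1},{"tx":0,"ty":0,"tz":-100,"wx":0,"wy":0,"wz":0,"gripper":1},{"tx":20,"ty":20,"tz":-130,"wx":0,"wy":0,"wz":0,"gripper":1}]'

```text
time: 25.42
position: [0.4291, -0.1327, 0.1525]
tool_rot: [1.463, 2.777, -0.002]
ft_force: [1.5, 0.8, -0.7]
grip_width: 0.998
grip_force: 0.0
```

Call:
jog_arm --increments '[{"tx":28,"ty":22,"tz":0,"wx":0,"wy":0,"wz":0,"gripper":1},{"tx":56,"ty":44,"tz":0,"wx":0,"wy":0,"wz":0,"gripper":1},{"tx":84,"ty":66,"tz":0,"wx":0,"wy":0,"wz":0,"gripper":1},{"tx":95,"ty":75,"tz":0,"wx":0,"wy":0,"wz":0,"gripper":1},{"tx":95,"ty":75,"tz":0,"wx":0,"wy":0,"wz":0,"gripper":1}]'

```text
time: 25.83
position: [0.4368, -0.0028, 0.1503]
tool_rot: [1.443, 2.79, 0.002]
ft_force: [-0.3, -0.1, 0.1]
grip_width: 1.001
grip_force: 0.0
```

```bash
python3 - <<'E'
from h import *
a=vision.get_image("top")["color"][60:300,340:480];b=vision.get_image("side")["color"][200:340,220:450]
cv2.imwrite("pics/end.png",np.hstack([cv2.resize(a,(350,600),interpolation=2),cv2.copyMakeBorder(cv2.resize(b,(440,268),interpolation=2),0,332,0,0,0)]));to()
E
```

```text
pos [ 0.4367 -0.007   0.15  ] yaw_y 35.0 tilt [-0.001  0.    -1.   ] F [-0.15 -0.73  0.77] w 1.001 t 25.9333
```

View pics/end.png

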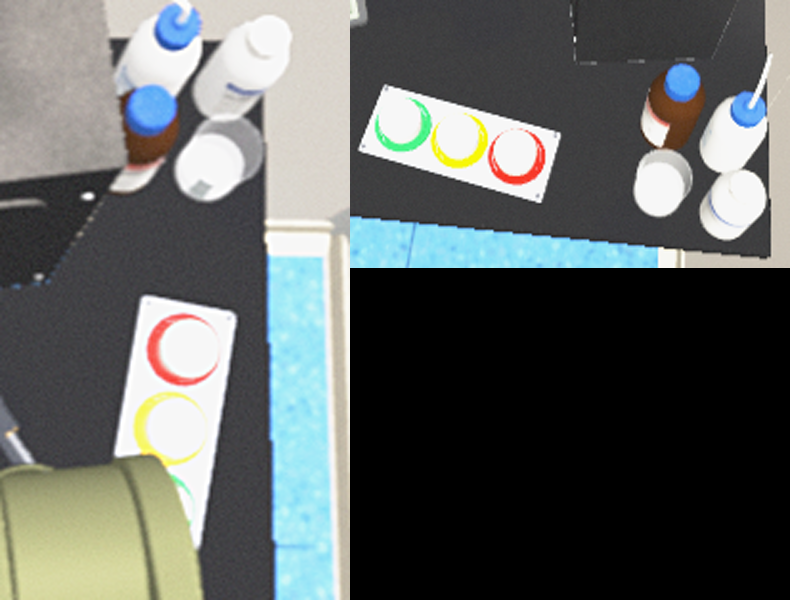

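All three pots sit in their dishes with the coloured rims showing round them, and the bystanders are undisturbed.

```bash
python3 -c "
from bench import ctrl
print(ctrl.close_job())"
```

```text
the job is handed in; nothing more can be done
None
```

The job is handed in: by lift weight, the lightest pot is in the green dish, the middle one in yellow and the heaviest in red, all upright and fully down at about 26 s, with the beaker, flask and brown bottle left alone.

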